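Load the centrifuge rotor in balance

TASK

Load the centrifuge rotor for a balanced spin: put the two blue-capped and the two yellow-capped tubes into the four buckets, one tube fully down in each, so that the two blue ones face each other across the rotor and so do the two yellow ones. Keep every tube upright, and leave the two green-capped tubes standing where they are: they belong to another run.

Things in the scene. Friction and masses are not known exactly. Their poses are not given: they have to be found in the camera images.
- blue_1: capped self-standing 50 ml centrifuge tube, off-white body 30 mm across with a flat foot, blue ribbed screw cap 35 mm across and 19 mm high; 116 mm tall in all, about 62 g; stands upright on a paper liner 2 mm thick on the bench, axis z up; origin at the centre of its underside, so the cap spans 97 to 116 mm above the origin
- blue_2: capped self-standing 50 ml centrifuge tube, off-white body 30 mm across with a flat foot, blue ribbed screw cap 35 mm across and 19 mm high; 116 mm tall in all, about 62 g; stands upright on a paper liner 2 mm thick on the bench, axis z up; origin at the centre of its underside, so the cap spans 97 to 116 mm above the origin
- yellow_1: capped self-standing 50 ml centrifuge tube, off-white body 30 mm across with a flat foot, yellow ribbed screw cap 35 mm across and 19 mm high; 116 mm tall in all, about 45 g; stands upright on a paper liner 2 mm thick on the bench, axis z up; origin at the centre of its underside, so the cap spans 97 to 116 mm above the origin
- yellow_2: capped self-standing 50 ml centrifuge tube, off-white body 30 mm across with a flat foot, yellow ribbed screw cap 35 mm across and 19 mm high; 116 mm tall in all, about 45 g; stands upright on a paper liner 2 mm thick on the bench, axis z up; origin at the centre of its underside, so the cap spans 97 to 116 mm above the origin
- green_1: capped self-standing 50 ml centrifuge tube, off-white body 30 mm across with a flat foot, green ribbed screw cap 35 mm across and 19 mm high; 116 mm tall in all, about 50 g; stands upright on a paper liner 2 mm thick on the bench, axis z up; origin at the centre of its underside, so the cap spans 97 to 116 mm above the origin
- green_2: capped self-standing 50 ml centrifuge tube, off-white body 30 mm across with a flat foot, green ribbed screw cap 35 mm across and 19 mm high; 116 mm tall in all, about 50 g; stands upright on a paper liner 2 mm thick on the bench, axis z up; origin at the centre of its underside, so the cap spans 97 to 116 mm above the origin
- bucket_a: swing-out rotor bucket, one white dot; opposite bucket_c (150 mm away; neighbours 106). Steel cup 68 mm across, terracotta lining. Origin on its axis at the hinge pins, 85 mm above the bench; z up, x outwards from the rotor centre, y along the pins. Rim 10 mm above the origin, inner floor 63 mm below; bore 38 mm, flared to 52 over the top 17 mm. Hangs freely: can swing outwards, falls back
- bucket_b: rotor bucket as bucket_a but two dots; same size and frame; opposite bucket_d. Every bucket takes a tube of any cap colour; a seated tube stands 43 mm proud of the rim. The rotor's arms and hub, between the buckets, stay below 105 mm above the bench
- bucket_c: rotor bucket as bucket_a but three dots; same size and frame; opposite bucket_a
- bucket_d: rotor bucket as bucket_a but four dots; same size and frame; opposite bucket_b

How it is judged:
By the outcome, as a careful person would: the job done as asked, in the order asked, and still so for the second after the job is handed in, with the robot touching nothing.
It also fails if it takes over 102 s, if anything falls off the work surface, if the arm or the gripper's body presses on something with over 40 N, if the wrist force passes 120 N, or if a joint passes its speed limit or range.

ROBOT

A 6-joint arm with a two-finger parallel gripper is mounted at the origin on the work surface. World frame = base frame: x ahead of the robot, y to its left, z up, the work surface at z = 0. Lengths are in mm, angles in rad, forces in N, time in s.
With the tool pointing down it reaches from about 375 to 975 mm from the base axis. Payload 3.8 kg.
Tool frame: the origin (TCP) lies on the centre line of the jaws, within the pads' length; the fingertips stand 17 mm ahead of it and the grasp point (between the pads) lies 2 mm behind it (r.tip_extent is the distance from the TCP to the fingertips, in mm); z points along the fingers, y is the direction in which the jaws open and shut (so a half turn about z gives the same grasp; the last joint's range is limited). The gripper opens to 85 mm and grips with 20 to 120 N. Pads are 22 mm wide; open, the fingers measure 114 mm over their backs; the gripper's body (76 mm by 85 mm) begins 54 mm behind the grasp point. The pads swing forward as they close: fully open they stand 13 mm farther back than shut.
Start: joints at [-1.308, 0.264, 1.604, -0, 1.274, -0.037], TCP at [199.342, -644.888, 248.28] pointing down, gripper open.
Joint ranges: [-2.63, 2.63], [-0.94, 2.18], [0.31, 2.57], [-1.31, 4.45], [0, 2.66], [-2.55, 2.55]. Speed limits (rad/s): [2.57, 2.57, 3.14, 3.14, 3.14, 3.14].

INTERFACE

Orientations are given as a unit quaternion [w, x, y, z].
In Python, from plant import status, cams, r gives the robot as it stands.
- The arm moves only by the tool jog_arm, never from a script. Its argument "moves" is a list of rows, each a list of 7 numbers: the shift along the world's x, y, z in m, then the turn, a rotation vector about the world's x, y, z in rad, then the closure, from -1 (fully open) to 1 (shut). A call has exactly 8 rows; each row shifts and turns the pose as measured when the row begins; what a row does not reach is not made up. A row lasts 1/10 s, in which the tool goes at most 50 mm and 8.59 degrees, less where a joint would pass 70% of its speed; a pose out of reach is approached as far as the arm can. A call with a gripper value outside its range is refused whole. The fingers move at their own pace and stop on an object; "newtons" is the grip in N (left out, the last holds). Time passes only in rows, so rows that do not move let the fingers close, or fill a call up. It gives the time, the measured TCP pose, the force and the opening at its end, in the units of the state.
- status.read_state(): the state, without advancing time (a new reading comes with each control period).
- cams.read_camera(name): name is "scene" or "top" or "wrist"; returns the picture (384x512x3 uint8, red, green, blue); there is no depth.
- cams.camera_params(name): a dict with "fx", "fy", "cx", "cy" (pixels), "position" and "rotation" of the camera in the world; the wrist camera has in their place "tool_from_camera" (4x4, takes a point from camera to tool coordinates, whose origin is the TCP and whose axes are the flange's). Camera axes: x right, y up, looking along -z (the intrinsics and any distortion apply to the point x, -y, -z); pixel columns grow to the right and rows downward; lengths in mm; the calibration is good to about 2 mm. A picture is of the moment at which its call begins: read the wrist's pose just before it. camera_params takes no time and is no camera call.
- r.finish_job(): hands the job in, once; it reports no verdict.
The state is a dict: "t": time; "joint_positions": joint angles; "joint_velocities": joint speeds; "joint_torque": joint torques, N m; "tcp_pos": TCP position; "orientation": TCP orientation; "ft_force": force on the tool from outside, world axes, zero at the start; "wrist_torque": the same for the moment, N m; "finger_gap": opening from 0.0 (shut) to 1.0 (fully open).
Only numpy, scipy, OpenCV 4.12 (cv2) and the standard library are available. Lean on these libraries where they do the work, as an engineer would, in place of code of your own. Each camera call takes 0.05 s, during which the arm holds its last target. There are 200 camera calls.

## Working session

There is one attempt and no reset: what is moved stays moved. The work goes in short steps, Python scripts to look and compute and a tool call to move; the robot and the scene stay as the last step left them, time stands still between calls to the robot, and variables do not carry over. Pictures are saved under pics/ and viewed, about 12 in all and at most 16, crops included, and the job is handed in when it is done.

Besides the shell and the picture viewer there is one more tool, called after "Emit:" as a command line: name --pt "numbers of a row" for each row, then --argument value for the rest. jog_arm: Moves the arm, as the interface text tells. Its arguments: {"type":"object","properties":{"moves":{"type":"array"},"newtons":{"type":"number"}},"required":["moves"]}

```bash
mkdir -p pics; ls; python3 - <<'E'
from plant import status,cams,r
import cv2
s=status.read_state();print(s)
for n in("scene","top","wrist"):
    im=cams.read_camera(n);cv2.imwrite(f"pics/{n}0.png",im[:,:,::-1]);print(n,cams.camera_params(n))
E
```

```text
pics
{'t': 0.0, 'joint_positions': array([-1.30787866e+00,  2.64768393e-01,  1.60536763e+00, -6.59613701e-06,
        1.27369638e+00, -3.69012312e-02]), 'joint_velocities': array([-1.13790227e-04,  7.13885161e-04, -4.37685849e-04, -5.03129587e-04,
       -6.24552439e-04, -3.79171401e-05]), 'joint_torque': array([-2.74806458e-03, -5.15109801e+01, -3.67315972e+01, -3.90476171e-04,
        1.27824163e-02, -6.98551787e-06]), 'tcp_pos': array([ 199.1756767 , -644.22414019,  246.95515395]), 'orientation': array([-1.11237310e-03,  9.88783841e-01,  1.49349463e-01, -1.29417913e-04]), 'ft_force': array([0.56598014, 0.73537055, 0.32531702]), 'wrist_torque': array([-0.05000404,  0.06983466, -0.03434418]), 'finger_gap': 1.0005651434235288}
scene {'fx': 441.00706459634, 'fy': 441.00706459634, 'cx': 260.6016266847445, 'cy': 189.14548074252377, 'position': array([1147.63244116, -480.23252152,  863.17388313]), 'rotation': array([0.82846313, 0.33984168, 0.17314401, 0.41009465])}
top {'fx': 429.6132346914836, 'fy': 429.6132346914836, 'cx': 260.44362667600245, 'cy': 191.6849473629341, 'position': array([ 339.49355355,   -8.95216505, 1216.72162907]), 'rotation': array([ 0.71151063,  0.06043157, -0.05744512, -0.69771105])}
wrist {'fx': 330.2901788761232, 'fy': 330.2901788761232, 'cx': 254.72055815404482, 'cy': 196.61493139564615, 'tool_from_camera': array([[-5.06023859e-04,  9.54811305e-01,  2.97212239e-01,
         7.52646899e+01],
       [ 9.99999850e-01,  4.20623167e-04,  3.51291146e-04,
         4.29260890e-01],
       [ 2.10402404e-04,  2.97212372e-01, -9.54811375e-01,
        -1.25315108e+02],
       [ 0.00000000e+00,  0.00000000e+00,  0.00000000e+00,
         1.00000000e+00]])}
```

View pics/scene0.png

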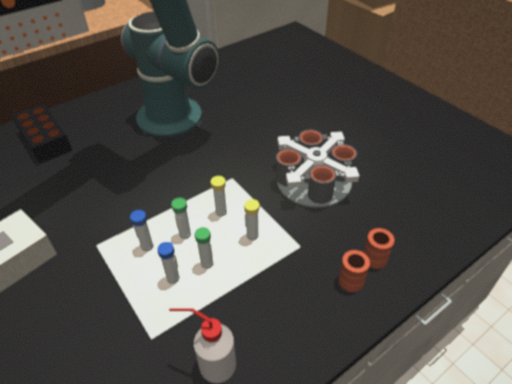

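View pics/top0.png

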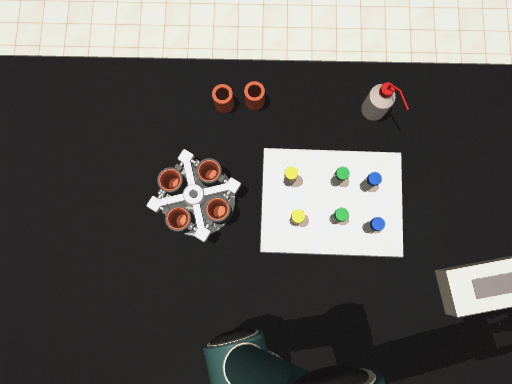

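The scene view shows six tubes on the white liner: blue at (139,217) and (167,250), green at (180,205) and (203,235), yellow at (218,183) and (252,206). The rotor is at about (317,155), and two loose red cups and a bottle are distractors. In the top view the caps are yellow (291,173) and (298,216), green (343,174) and (342,215), blue (374,180) and (378,224). The buckets there are at (170,181), (208,171), (179,218) and (218,209).

```bash
cat > h.py <<'E'
import numpy as np,cv2
from scipy.spatial.transform import Rotation as R
from plant import status,cams
def q(w): return R.from_quat([w[1],w[2],w[3],w[0]]).as_matrix()
def cam(n,s=None):
    p=cams.camera_params(n)
    if n=="wrist":
        T=np.array(p["tool_from_camera"]);M=q(s["orientation"]);p["C"]=M@T[:3,3]+s["tcp_pos"];p["M"]=M@T[:3,:3]
    else: p["C"]=np.array(p["position"]);p["M"]=q(p["rotation"])
    return p
def ray(p,uv):
    d=np.array([(uv[0]-p["cx"])/p["fx"],-(uv[1]-p["cy"])/p["fy"],-1.]);d=p["M"]@d;return d/np.linalg.norm(d)
def atz(p,uv,z):
    d=ray(p,uv);return p["C"]+d*(z-p["C"][2])/d[2]
def proj(p,X):
    c=p["M"].T@(np.asarray(X)-p["C"]);return np.array([p["cx"]+p["fx"]*c[0]/-c[2],p["cy"]-p["fy"]*c[1]/-c[2]])
def tri(p1,u1,p2,u2):
    A=0;b=0;L=[]
    for p,u in((p1,u1),(p2,u2)):
        d=ray(p,u);P=np.eye(3)-np.outer(d,d);A=A+P;b=b+P@p["C"];L.append((P,p["C"]))
    X=np.linalg.solve(A,b);return X,sum(np.linalg.norm(P@(X-C)) for P,C in L)
HUE={"blue":((105,120,50),(130,255,255)),"yellow":((22,120,80),(35,255,255)),"green":((45,100,40),(80,255,255)),"terra":((0,110,40),(14,235,200))}
def blobs(im,c,amin=40):
    h=cv2.cvtColor(im,cv2.COLOR_RGB2HSV);m=cv2.inRange(h,*map(np.array,HUE[c]));m=cv2.morphologyEx(m,cv2.MORPH_CLOSE,np.ones((5,5)))
    o=[]
    for k in cv2.findContours(m,cv2.RETR_EXTERNAL,cv2.CHAIN_APPROX_NONE)[0]:
        a=cv2.contourArea(k)
        if a>=amin:
            hu=cv2.convexHull(k);mm=cv2.moments(hu);o.append((mm["m10"]/mm["m00"],mm["m01"]/mm["m00"],a))
    return o
E
python3 - <<'E'
from h import *
ims={n:cv2.imread(f"pics/{n}0.png")[:,:,::-1].copy() for n in("scene","top")}
ps,pt=cam("scene"),cam("top")
for c in HUE:
    bs,bt=blobs(ims["scene"],c),blobs(ims["top"],c)
    print(c,[tuple(np.round(b,1)) for b in bs],"|",[tuple(np.round(b,1)) for b in bt])
    for t in bt:
        for s in bs:
            X,e=tri(pt,t,ps,s)
            if e<8 and 40<X[2]<160: print("  ",np.round(t[:2]),np.round(s[:2]),np.round(X,1),round(e,1))
E
```

```text
blue [(np.float64(165.4), np.float64(249.8), np.float64(163.0)), (np.float64(137.7), np.float64(216.6), np.float64(180.0))] | [(np.float64(377.1), np.float64(223.7), np.float64(134.5)), (np.float64(373.8), np.float64(178.5), np.float64(127.0))]
   [377. 224.] [138. 217.] [ 447.4 -306.4  109.9] 3.2
   [374. 179.] [165. 250.] [ 566.7 -301.   107.1] 2.5
yellow [(np.float64(251.8), np.float64(206.2), np.float64(137.5)), (np.float64(217.4), np.float64(182.0), np.float64(146.5))] | [(np.float64(297.4), np.float64(216.3), np.float64(124.0)), (np.float64(290.8), np.float64(173.4), np.float64(123.5))]
   [297. 216.] [217. 182.] [ 462.5 -100.5  109.3] 2.6
   [291. 173.] [252. 206.] [576.7 -81.4 107.3] 0.1
green [(np.float64(202.2), np.float64(234.8), np.float64(140.5)), (np.float64(178.5), np.float64(203.6), np.float64(137.0))] | [(np.float64(341.3), np.float64(214.2), np.float64(122.5)), (np.float64(341.9), np.float64(173.3), np.float64(122.0))]
   [341. 214.] [178. 204.] [ 470.1 -213.5  112.1] 2.4
   [342. 173.] [202. 235.] [ 579.2 -217.1  106.9] 2.2
terra [(np.float64(200.6), np.float64(323
[... 519 characters left out ...]
at64(3.4), np.float64(92.5))] | [(np.float64(177.1), np.float64(217.9), np.float64(329.0)), (np.float64(217.1), np.float64(208.3), np.float64(335.0)), (np.float64(169.5), np.float64(179.4), np.float64(312.5)), (np.float64(208.2), np.float64(169.8), np.float64(305.5)), (np.float64(222.8), np.float64(97.8), np.float64(487.0)), (np.float64(393.3), np.float64(94.4), np.float64(188.0)), (np.float64(254.1), np.float64(95.2), np.float64(489.0))]
   [177. 218.] [311. 137.] [454.  214.3  91.8] 2.6
   [217. 208.] [288. 157.] [481.5 110.3  92.8] 2.0
   [170. 179.] [344. 152.] [557.1 240.4  91.6] 1.7
   [208. 170.] [322. 173.] [584.5 137.4  93.2] 3.0
   [393.  94.] [201. 323.] [ 781.6 -342.1  156.6] 1.9
```

```bash
python3 - <<'E'
import cv2,numpy as np
a=cv2.imread("pics/top0.png")[140:250,140:250];b=cv2.imread("pics/scene0.png")[110:220,262:372]
cv2.imwrite("pics/crop.png",np.hstack([cv2.resize(a,(400,400),interpolation=2),cv2.resize(b,(400,400),interpolation=2)]))
E
```

```text
(no output)
```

View pics/crop.png

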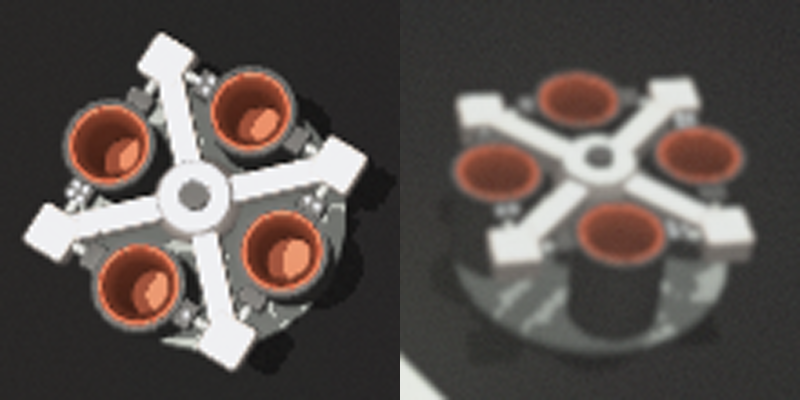

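Bucket centres triangulate at about z 92, opposite pairs are 151 mm apart, and the caps sit at about z 107–110. All of this agrees with the text. Moving towards blue_2.

Emit:
jog_arm --pt "0.035 0.033 0 0 0 0 -0.4" --pt "0.035 0.033 0 0 0 0 -0.4" --pt "0.035 0.033 0 0 0 0 -0.4" --pt "0.035 0.033 0 0 0 0 -0.4" --pt "0.035 0.033 0 0 0 0 -0.4" --pt "0.035 0.033 0 0 0 0 -0.4" --pt "0.035 0.033 0 0 0 0 -0.4" --pt "0.035 0.033 0 0 0 0 -0.4" --newtons 40

```text
t: 0.95
tcp_pos: [480.7, -373.6, 243.5]
orientation: [-0.002, 0.99, 0.143, -0.002]
ft_force: [0.9, -0.5, -0.3]
finger_gap: 0.701
```

Emit:
jog_arm --pt "0.03 0.025 0.002 0 0 0 -0.4" --pt "0.03 0.025 0 0 0 0 -0.4" --pt "0.02 0.018 0 0 0 0 -0.4" --pt "0.006 0.005 0 0 0 0 -0.4" --pt "0 0 0 0 0 0 -0.4" --pt "0 0 0 0 0 0 -0.4" --pt "0 0 0 0 0 0 -0.4" --pt "0 0 0 0 0 0 -0.4"

```text
t: 1.75
tcp_pos: [570.4, -293.0, 242.8]
orientation: [-0.003, 0.989, 0.146, -0.003]
ft_force: [-0.4, -0.8, 0.2]
finger_gap: 0.7
```

```bash
cat > w.py <<'E'
import sys
from h import *
s=status.read_state();im=cams.read_camera("wrist");cv2.imwrite(f"pics/{sys.argv[1]}.png",im[:,:,::-1]);p=cam("wrist",s)
print("tcp",s["tcp_pos"].round(1),"gap",round(s["finger_gap"],2),"zaxis",q(s["orientation"])[:,2].round(3),"t",s["t"])
for c in HUE:
    for b in blobs(im,c,150):
        z=95 if c=="terra" else 110
        print(c,np.round(b,0),"at",z,atz(p,b,z)[:2].round(1))
E
python3 w.py w1
```

```text
tcp [ 570.4 -293.   242.8] gap 0.7 zaxis [-0.008  0.006 -1.   ] t 1.75
blue [ 232.  315. 1273.] at 110 [ 449.  -307.2]
blue [ 265.  196. 1336.] at 110 [ 567.3 -301.9]
yellow [  15.  239. 1208.] at 110 [ 468.1 -108. ]
yellow [ 11. 104. 872.] at 110 [581.3 -96.3]
green [ 136.  266. 1209.] at 110 [ 473.3 -212.3]
green [ 167.  151. 1544.] at 110 [ 580.2 -217. ]
```

View pics/w1.png

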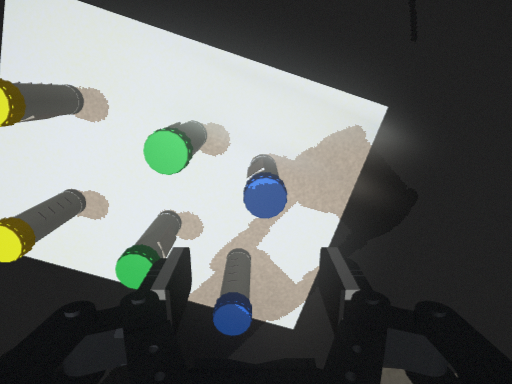

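The wrist view shows blue_2's cap at (265,196) and its neighbour blue_1 at (232,315). The measured position (567.3,-301.9) agrees with triangulation within 1 mm. Descending.

Emit:
jog_arm --pt "-0.003 -0.0085 -0.01 -0.006 -0.008 0 -0.4" --pt "0 0 -0.02 0 0 0 -0.4" --pt "0 0 -0.03 0 0 0 -0.4" --pt "0 0 -0.025 0 0 0 -0.4" --pt "0 0 -0.015 0 0 0 -0.4" --pt "0 0 0 0 0 0 -0.4" --pt "0 0 0 0 0 0 -0.4" --pt "0 0 0 0 0 0 -0.4"

```text
t: 2.6
tcp_pos: [563.1, -309.0, 139.6]
orientation: [0.003, 0.99, 0.143, 0.002]
ft_force: [-0.5, -0.6, -0.3]
finger_gap: 0.701
```

```bash
python3 w.py w2
```

```text
tcp [ 563.1 -309.   139.6] gap 0.7 zaxis [ 0.004 -0.006 -1.   ] t 2.6
blue [ 242.  236. 3702.] at 110 [ 567.3 -301.8]
green [ 30. 327. 548.] at 110 [ 481.5 -203.1]
green [  80.  165. 5334.] at 110 [ 581.2 -217.5]
```

Emit:
jog_arm --pt "0.003 0.004 0 0.002 0.001 0 -0.4" --pt "0 0 0 0 0 0 -0.4" --pt "0 0 0 0 0 0 -0.4" --pt "0 0 0 0 0 0 -0.4" --pt "0 0 0 0 0 0 -0.4" --pt "0 0 0 0 0 0 -0.4" --pt "0 0 0 0 0 0 -0.4" --pt "0 0 0 0 0 0 -0.4"

```text
t: 3.45
tcp_pos: [569.5, -305.7, 144.8]
orientation: [0.005, 0.99, 0.143, 0.005]
ft_force: [0.4, -0.4, -0.6]
finger_gap: 0.704
```

Emit:
jog_arm --pt "-0.002 0.004 -0.01 0.006 0.008 0 -0.4" --pt "0 0 -0.012 0 0 0 -0.4" --pt "0 0 -0.01 0 0 0 -0.4" --pt "0 0 -0.004 0 0 0 -0.4" --pt "0 0 0 0 0 0 -0.4" --pt "0 0 0 0 0 0 -0.4" --pt "0 0 0 0 0 0 -0.4" --pt "0 0 0 0 0 0 -0.4"

```text
t: 4.25
tcp_pos: [566.1, -300.8, 103.6]
orientation: [-0.0, 0.99, 0.143, -0.001]
ft_force: [0.7, 1.1, 0.1]
finger_gap: 0.699
```

```bash
python3 w.py w3
```

```text
tcp [ 566.1 -300.8  103.6] gap 0.7 zaxis [-0.001  0.    -1.   ] t 4.25
blue [ 258.  282. 6392.] at 110 [ 568.2 -301.7]
green [  54.  197. 8668.] at 110 [ 581.4 -217.6]
```

Emit:
jog_arm --pt "0.0015 0 0.004 0 0 0 -0.4" --pt "0 0 0 0 0 0 1" --pt "0 0 0 0 0 0 1" --pt "0 0 0 0 0 0 1" --pt "0 0 0 0 0 0 1" --pt "0 0 0 0 0 0 1" --pt "0 0 0.01 0 0 0 1" --pt "0 0 0.02 0 0 0 1" --newtons 40

```text
t: 5.1
tcp_pos: [566.0, -299.7, 136.7]
orientation: [-0.002, 0.99, 0.143, -0.003]
ft_force: [0.7, -0.2, -0.9]
finger_gap: 0.398
```

```bash
python3 w.py w4
```

```text
tcp [ 566.  -299.7  136.7] gap 0.4 zaxis [-0.005  0.003 -1.   ] t 5.1
blue [ 255.  279. 5859.] at 110 [ 549.6 -304.9]
green [ 49. 334. 671.] at 110 [ 483.6 -205. ]
green [  97.  176. 5245.] at 110 [ 581.3 -217.5]
```

View pics/w4.png

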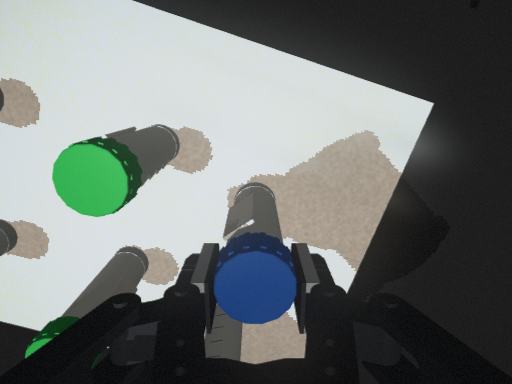

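The picture shows blue_2's cap at (255,279), held between the pads and hanging upright. Lifting and carrying it.

Emit:
jog_arm --pt "0 0 0.03 -0.002 -0.003 0 1" --pt "0 0 0.04 0 0 0 1" --pt "0 0 0.04 0 0 0 1" --pt "0 0.015 0.02 0 0 0 1" --pt "0.002 0.03 0 0 0 0 1" --pt "0.002 0.04 0 0 0 0 1" --pt "0.002 0.045 0 0 0 0 1" --pt "0.002 0.045 0 0 0 0 1"

```text
t: 5.95
tcp_pos: [577.0, -127.6, 283.0]
orientation: [0.005, 0.99, 0.138, 0.007]
ft_force: [0.2, 0.2, -0.4]
finger_gap: 0.393
```

Emit:
jog_arm --pt "0.002 0.045 0 0 0 0 1" --pt "0.002 0.045 0 0 0 0 1" --pt "0.002 0.045 0 0 0 0 1" --pt "0.002 0.04 0 0 0 0 1" --pt "0.002 0.03 0 0 0 0 1" --pt "0 0.02 0 0 0 0 1" --pt "0 0.005 0 0 0 0 1" --pt "0 0 0 0 0 0 1"

```text
t: 6.75
tcp_pos: [586.5, 117.5, 287.6]
orientation: [0.005, 0.99, 0.142, 0.011]
ft_force: [0.6, 0.3, -0.8]
finger_gap: 0.396
```

```bash
python3 w.py w5
```

```text
tcp [586.5 117.5 287.6] gap 0.4 zaxis [ 0.024 -0.007 -1.   ] t 6.75
blue [ 255.  279. 6034.] at 110 [488.2  85.8]
yellow [ 440.  242. 1136.] at 110 [578.6 -82.4]
green [500. 353. 698.] at 110 [ 472.7 -206.1]
terra [ 133.  268. 1964.] at 95 [456.2 211.8]
terra [ 233.  172. 2150.] at 95 [586.9 137.2]
terra [ 125.  170. 2526.] at 95 [559.2 238.7]
terra [394.   6. 466.] at 95 [767.5  41.2]
```

View pics/w5.png

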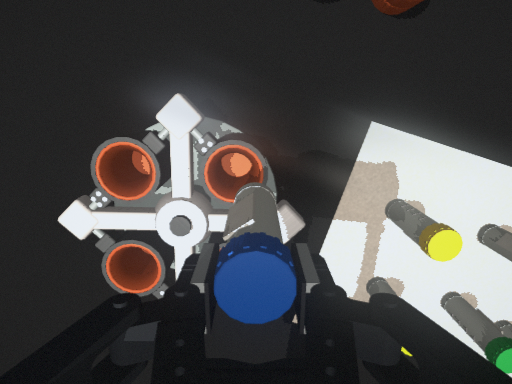

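Emit:
jog_arm --pt "0 0.01 -0.01 0.006 0.02 0 1" --pt "0 0.008 -0.02 0 0 0 1" --pt "0 0 -0.02 0 0 0 1" --pt "0 0 -0.015 0 0 0 1" --pt "0 0 0 0 0 0 1" --pt "0 0 0 0 0 0 1" --pt "0 0 0 0 0 0 1" --pt "0 0 0 0 0 0 1"

```text
t: 7.6
tcp_pos: [588.0, 130.1, 219.7]
orientation: [0.0, 0.991, 0.136, 0.001]
ft_force: [0.5, -0.8, -1.1]
finger_gap: 0.396
```

```bash
python3 w.py w6
```

```text
tcp [588.  130.1 219.7] gap 0.4 zaxis [ 0.002 -0.001 -1.   ] t 7.6
blue [ 255.  278. 5979.] at 110 [523.9 111.6]
yellow [ 496.  276. 1306.] at 110 [578.1 -75. ]
terra [240. 321. 719.] at 95 [469.5 110.1]
terra [121. 294. 776.] at 95 [468.8 217.6]
terra [ 245.  191. 2052.] at 95 [588.8 137.4]
terra [ 112.  192. 3880.] at 95 [559.4 238.6]
```

Emit:
jog_arm --pt "-0.001 0.006 0 0 0.001 0 1" --pt "0 0 -0.005 0 0 0 1" --pt "0 0 -0.008 0 0 0 1" --pt "0 0 -0.005 0 0 0 1" --pt "0 0 0 0 0 0 1" --pt "0 0 0 0 0 0 1" --pt "0 0 0 0 0 0 1" --pt "0 0 0 0 0 0 1"

```text
t: 8.45
tcp_pos: [587.6, 137.2, 201.9]
orientation: [0.0, 0.991, 0.137, 0.002]
ft_force: [-0.6, -0.2, -0.6]
finger_gap: 0.393
```

```bash
python3 - <<'E'
from h import *
s=status.read_state();print(s["tcp_pos"].round(1),q(s["orientation"])[:,2].round(3))
for n in("top","scene"):
    im=cams.read_camera(n);cv2.imwrite(f"pics/{n}7.png",im[:,:,::-1]);p=cam(n)
    for X in((587,136.8,95),(s["tcp_pos"]-[0,0,105])): print(n,proj(p,X).round(1))
im=cv2.imread("pics/scene7.png")[90:220,250:380];cv2.imwrite("pics/s7.png",cv2.resize(im,(520,520),interpolation=2))
E
```

```text
[587.6 137.2 201.9] [ 0.003  0.    -1.   ]
top [208.8 169.1]
top [208.6 168.7]
scene [323.4 173.3]
scene [323.7 172.8]
```

View pics/s7.png

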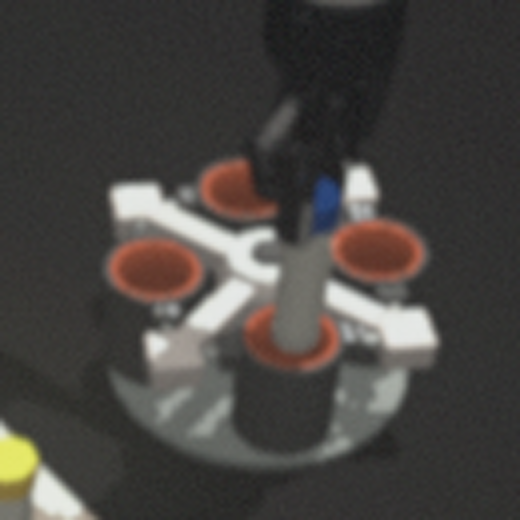

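The tube foot is centred at crop (297,342) against the rim at (291,337), about 2–3 mm too far along +x. I'll shift slightly and lower.

Emit:
jog_arm --pt "-0.0025 0 0 0 0.002 0 1" --pt "0 0 -0.008 0 0 0 1" --pt "0 0 -0.01 0 0 0 1" --pt "0 0 -0.01 0 0 0 1" --pt "0 0 -0.006 0 0 0 1" --pt "0 0 0 0 0 0 1" --pt "0 0 0 0 0 0 1" --pt "0 0 0 0 0 0 1"

```text
t: 9.35
tcp_pos: [584.1, 136.9, 163.8]
orientation: [0.0, 0.991, 0.137, -0.0]
ft_force: [-0.2, 0.2, -0.6]
finger_gap: 0.396
```

Emit:
jog_arm --pt "0.001 0 -0.008 0 0 0 1" --pt "0 0 -0.01 0 0 0 1" --pt "0 0 -0.008 0 0 0 1" --pt "0 0 -0.005 0 0 0 1" --pt "0 0 0 0 0 0 1" --pt "0 0 0 0 0 0 1" --pt "0 0 0 0 0 0 1" --pt "0 0 0 0 0 0 1"

```text
t: 10.15
tcp_pos: [585.6, 137.0, 130.6]
orientation: [0.0, 0.991, 0.137, 0.0]
ft_force: [0.5, -0.3, -0.9]
finger_gap: 0.393
```

Emit:
jog_arm --pt "0 0 -0.003 0 0 0 1" --pt "0 0 0 0 0 0 1" --pt "0 0 0 0 0 0 -0.4" --pt "0 0 0 0 0 0 -0.4" --pt "0 0 0 0 0 0 -0.4" --pt "0 0 0.01 0 0 0 -0.4" --pt "0 0 0.03 0 0 0 -0.4" --pt "0 0 0.04 0 0 0 -0.4"

```text
t: 10.95
tcp_pos: [582.3, 136.4, 205.4]
orientation: [0.0, 0.991, 0.137, -0.005]
ft_force: [0.2, -0.0, 0.3]
finger_gap: 0.698
```

```bash
python3 w.py w8
```

```text
tcp [582.3 136.4 205.4] gap 0.7 zaxis [-0.009 -0.002 -1.   ] t 10.95
blue [ 255.  206. 2483.] at 110 [581.4 135.7]
yellow [505. 278. 334.] at 110 [576.5 -63.4]
terra [ 254.  313. 2996.] at 95 [483.6 109.4]
terra [114. 295. 674.] at 95 [469.5 225.3]
terra [ 256.  190. 1314.] at 95 [588.5 136.6]
terra [ 114.  190. 4440.] at 95 [559.6 238.7]
```

View pics/w8.png

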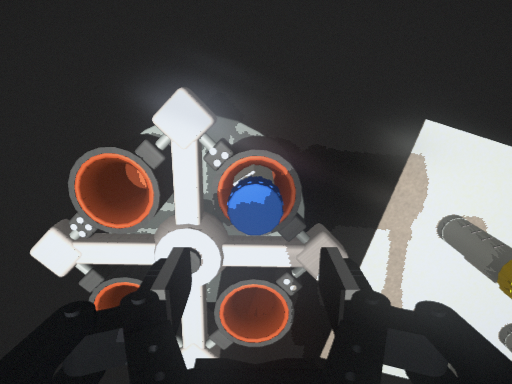

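The cap of blue_2 is down in its bucket at (255,206). The opposite bucket is at lower left. Going for blue_1.

Emit:
jog_arm --pt "-0.006 -0.02 0 0 -0.007 0 -0.4" --pt "-0.012 -0.04 0 0 0 0 -0.4" --pt "-0.013 -0.044 0 0 0 0 -0.4" --pt "-0.013 -0.044 0 0 0 0 -0.4" --pt "-0.013 -0.044 0 0 0 0 -0.4" --pt "-0.013 -0.044 0 0 0 0 -0.4" --pt "-0.013 -0.044 0 0 0 0 -0.4" --pt "-0.013 -0.044 0 0 0 0 -0.4"

```text
t: 11.8
tcp_pos: [493.1, -191.2, 227.8]
orientation: [0.002, 0.99, 0.143, 0.017]
ft_force: [0.6, -0.9, 0.4]
finger_gap: 0.698
```

Emit:
jog_arm --pt "-0.012 -0.035 0 0 0.015 0 -0.4" --pt "-0.01 -0.03 -0.01 0 0.01 0 -0.4" --pt "-0.008 -0.022 -0.02 0 0 0 -0.4" --pt "-0.005 -0.012 -0.02 0 0 0 -0.4" --pt "0 0 -0.01 0 0 0 -0.4" --pt "0 0 0 0 0 0 -0.4" --pt "0 0 0 0 0 0 -0.4" --pt "0 0 0 0 0 0 -0.4"

```text
t: 12.6
tcp_pos: [456.9, -300.7, 173.7]
orientation: [0.004, 0.99, 0.138, 0.008]
ft_force: [0.4, 0.3, -0.1]
finger_gap: 0.702
```

```bash
python3 w.py w9
```

```text
tcp [ 456.9 -300.7  173.7] gap 0.7 zaxis [ 0.018 -0.006 -1.   ] t 12.6
blue [ 260.  240. 2313.] at 110 [ 447.8 -307.8]
green [ 116.  162. 3299.] at 110 [ 472.3 -213.8]
```

Emit:
jog_arm --pt "-0.007 -0.005 0 0.005 0.016 0 -0.4" --pt "0 0 -0.01 0 0 0 -0.4" --pt "0 0 -0.018 0 0 0 -0.4" --pt "0 0 -0.015 0 0 0 -0.4" --pt "0 0 -0.005 0 0 0 -0.4" --pt "0 0 0 0 0 0 -0.4" --pt "0 0 0 0 0 0 -0.4" --pt "0 0 0 0 0 0 -0.4"

```text
t: 13.45
tcp_pos: [452.2, -305.7, 126.9]
orientation: [0.003, 0.99, 0.14, 0.003]
ft_force: [0.1, -0.4, 0.3]
finger_gap: 0.696
```

```bash
python3 w.py w10
```

```text
tcp [ 452.2 -305.7  126.9] gap 0.7 zaxis [ 0.006 -0.004 -1.   ] t 13.45
blue [ 256.  266. 4351.] at 110 [ 448.7 -307.7]
green [  65.  166. 6452.] at 110 [ 472.6 -213.8]
```

Emit:
jog_arm --pt "-0.003 -0.0015 -0.008 0.003 0.004 0 -0.4" --pt "0 0 -0.008 0 0 0 -0.4" --pt "0 0 -0.003 0 0 0 -0.4" --pt "0 0 0 0 0 0 -0.4" --pt "0 0 0 0 0 0 -0.4" --pt "0 0 0 0 0 0 -0.4" --pt "0 0 0 0 0 0 -0.4" --pt "0 0 0 0 0 0 -0.4"

```text
t: 14.3
tcp_pos: [449.8, -308.1, 107.7]
orientation: [0.002, 0.99, 0.14, 0.002]
ft_force: [1.3, -0.0, -0.2]
finger_gap: 0.701
```

Emit:
jog_arm --pt "-0.001 0 0 0 0 0 1" --pt "0 0 0 0 0 0 1" --pt "0 0 0 0 0 0 1" --pt "0 0 0 0 0 0 1" --pt "0 0 0.01 0 0 0 1" --pt "0 0 0.03 0 0 0 1" --pt "0 0 0.04 0 0 0 1" --pt "0 0 0.04 0 0 0 1"

```text
t: 15.1
tcp_pos: [443.5, -304.1, 224.9]
orientation: [-0.004, 0.99, 0.14, -0.004]
ft_force: [0.2, -1.3, -0.5]
finger_gap: 0.397
```

```bash
cat >> w.py <<'E'
    # cap centre in tool frame if held
        if c in("blue","yellow") and b[2]>5000:
            T=p["tool_from_camera"];d=T[:3,:3]@np.array([(b[0]-p["cx"])/p["fx"],-(b[1]-p["cy"])/p["fy"],-1]);print("held offset tool",(T[:3,3]+d*(-2-T[2,3])/d[2]).round(1))
E
python3 w.py w11
```

```text
tcp [ 443.5 -304.1  224.9] gap 0.4 zaxis [-0.009  0.007 -1.   ] t 15.1
blue [ 255.  278. 6136.] at 110 [ 375.2 -323. ]
held offset tool [ 0.9  0.4 -2. ]
yellow [  8.  93. 694.] at 110 [ 468.  -117.6]
green [ 144.  126. 1872.] at 110 [ 471.5 -213. ]
```

Emit:
jog_arm --pt "0 0 0.02 -0.004 -0.006 0 1" --pt "0 0.01 0.015 0 0 0 1" --pt "0.002 0.03 0 0 0 0 1" --pt "0.002 0.04 0 0 0 0 1" --pt "0.002 0.045 0 0 0 0 1" --pt "0.002 0.045 0 0 0 0 1" --pt "0.002 0.045 0 0 0 0 1" --pt "0.002 0.045 0 0 0 0 1"

```text
t: 15.95
tcp_pos: [458.3, -41.3, 277.4]
orientation: [0.006, 0.991, 0.135, 0.007]
ft_force: [0.4, -0.2, -0.6]
finger_gap: 0.4
```

Emit:
jog_arm --pt "0.001 0.045 0 0 0 0 1" --pt "0.001 0.045 0 0 0 0 1" --pt "0.001 0.045 0 0 0 0 1" --pt "0.001 0.035 0 0 0 0 1" --pt "0 0.025 0 0 0 0 1" --pt "0 0.015 0 0 0 0 1" --pt "0 0 0 0 0 0 1" --pt "0 0 0 0 0 0 1"

```text
t: 16.75
tcp_pos: [454.0, 186.2, 277.1]
orientation: [0.005, 0.99, 0.14, 0.005]
ft_force: [0.4, 0.1, -0.1]
finger_gap: 0.392
```

Emit:
jog_arm --pt "0 0.012 -0.01 0.006 0.009 0 1" --pt "0 0.01 -0.018 0 0 0 1" --pt "0 0.002 -0.018 0 0 0 1" --pt "0 0 -0.01 0 0 0 1" --pt "0 0 0 0 0 0 1" --pt "0 0 0 0 0 0 1" --pt "0 0 0 0 0 0 1" --pt "0 0 0 0 0 0 1"

```text
t: 17.55
tcp_pos: [454.2, 208.3, 218.3]
orientation: [0.0, 0.991, 0.136, 0.001]
ft_force: [0.5, -0.0, -1.4]
finger_gap: 0.397
```

```bash
python3 w.py w12
```

```text
tcp [454.2 208.3 218.3] gap 0.4 zaxis [ 0.001 -0.    -1.   ] t 17.55
blue [ 255.  278. 6190.] at 110 [391.4 190.3]
held offset tool [ 1.   0.4 -2. ]
blue [ 432.   32. 3828.] at 110 [593.8 128.5]
terra [ 385.  192. 3916.] at 95 [483.5 109.4]
terra [ 250.  188. 2130.] at 95 [458.3 212.6]
terra [ 401.   48. 1714.] at 95 [583.2 138.9]
terra [ 253.   42. 4312.] at 95 [559.2 238.6]
```

Emit:
jog_arm --pt "0.001 0.0035 0 0 0.001 0 1" --pt "0 0 -0.008 0 0 0 1" --pt "0 0 -0.01 0 0 0 1" --pt "0 0 -0.006 0 0 0 1" --pt "0 0 0 0 0 0 1" --pt "0 0 0 0 0 0 1" --pt "0 0 0 0 0 0 1" --pt "0 0 0 0 0 0 1"

```text
t: 18.4
tcp_pos: [455.6, 212.3, 193.0]
orientation: [0.0, 0.991, 0.136, 0.001]
ft_force: [-0.2, -0.0, -1.0]
finger_gap: 0.396
```

Emit:
jog_arm --pt "0 0 -0.006 0 0.001 0 1" --pt "0 0 -0.01 0 0 0 1" --pt "0 0 -0.01 0 0 0 1" --pt "0 0 -0.008 0 0 0 1" --pt "0 0 0 0 0 0 1" --pt "0 0 0 0 0 0 1" --pt "0 0 0 0 0 0 1" --pt "0 0 0 0 0 0 1"

```text
t: 19.2
tcp_pos: [455.4, 212.2, 155.7]
orientation: [0.0, 0.991, 0.136, -0.0]
ft_force: [-0.2, 0.2, -0.0]
finger_gap: 0.398
```

Next, down to about 128.5 and release.

Emit:
jog_arm --pt "0 0 -0.007 0 0 0 1" --pt "0 0 -0.009 0 0 0 1" --pt "0 0 -0.006 0 0 0 1" --pt "0 0 -0.003 0 0 0 1" --pt "0 0 0 0 0 0 1" --pt "0 0 0 0 0 0 1" --pt "0 0 0 0 0 0 1" --pt "0 0 0 0 0 0 1"

```text
t: 20.0
tcp_pos: [455.8, 212.3, 129.0]
orientation: [-0.0, 0.991, 0.136, 0.001]
ft_force: [-0.2, 0.3, -0.3]
finger_gap: 0.396
```

Emit:
jog_arm --pt "0 0 -0.001 0 0 0 1" --pt "0 0 0 0 0 0 -0.4" --pt "0 0 0 0 0 0 -0.4" --pt "0 0 0 0 0 0 -0.4" --pt "0 0 0.01 0 0 0 -0.4" --pt "0 0 0.03 0 0 0 -0.4" --pt "0 0 0.035 0 0 0 -0.4" --pt "0 0 0.025 0 0 0 -0.4"

```text
t: 20.8
tcp_pos: [452.7, 211.1, 229.1]
orientation: [0.001, 0.991, 0.136, -0.003]
ft_force: [0.5, 0.6, -0.5]
finger_gap: 0.698
```

```bash
python3 w.py w13
```

```text
tcp [452.7 211.1 229.1] gap 0.7 zaxis [-0.006 -0.003 -1.   ] t 20.8
blue [ 253.  198. 2006.] at 110 [449.8 211.5]
blue [ 429.   32. 3524.] at 110 [593.8 128.7]
terra [281. 184. 381.] at 95 [462.7 191.3]
terra [ 385.  187. 3647.] at 95 [483.2 109.1]
terra [233. 177. 412.] at 95 [458.2 230.7]
terra [ 401.   46. 1694.] at 95 [584.4 138.4]
terra [ 257.   41. 4841.] at 95 [559.5 238.8]
```

View pics/w13.png

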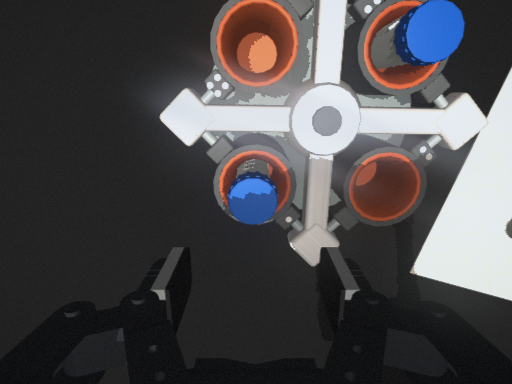

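Both blue tubes are down in opposite buckets: caps at (253,198) and (432,32) in the image, with bucket fill to match. Next, the near yellow.

Emit:
jog_arm --pt "0.001 -0.025 0 0.003 -0.004 0 -0.4" --pt "0.001 -0.042 0 0 0 0 -0.4" --pt "0.002 -0.045 0 0 0 0 -0.4" --pt "0.002 -0.045 0 0 0 0 -0.4" --pt "0.002 -0.045 0 0 0 0 -0.4" --pt "0.002 -0.04 -0.005 0 0 0 -0.4" --pt "0 -0.03 -0.01 0 0 0 -0.4" --pt "0 -0.015 -0.01 0 0 0 -0.4"

```text
t: 21.65
tcp_pos: [469.6, -82.3, 221.9]
orientation: [-0.001, 0.99, 0.14, 0.014]
ft_force: [0.1, 0.6, 0.5]
finger_gap: 0.696
```

Emit:
jog_arm --pt "0 -0.008 -0.015 0 0 0 -0.4" --pt "0 0 -0.015 0 0 0 -0.4" --pt "0 0 -0.005 0 0 0 -0.4" --pt "0 0 0 0 0 0 -0.4" --pt "0 0 0 0 0 0 -0.4" --pt "0 0 0 0 0 0 -0.4" --pt "0 0 0 0 0 0 -0.4" --pt "0 0 0 0 0 0 -0.4"

```text
t: 22.45
tcp_pos: [471.2, -93.6, 190.6]
orientation: [0.001, 0.99, 0.138, 0.017]
ft_force: [-0.1, -0.6, -0.4]
finger_gap: 0.699
```

```bash
python3 w.py w14
```

```text
tcp [471.2 -93.6 190.6] gap 0.7 zaxis [ 0.034  0.003 -0.999] t 22.45
yellow [ 263.  228. 2216.] at 110 [ 465.2 -101.7]
yellow [ 287.   41. 3173.] at 110 [579.6 -83.2]
green [ 422.  261. 2016.] at 110 [ 471.5 -215.3]
green [ 488.  106. 2572.] at 110 [ 578.8 -212.2]
```

Emit:
jog_arm --pt "-0.003 -0.004 0 -0.002 0.018 0 -0.4" --pt "-0.003 -0.003 -0.015 0 0.012 0 -0.4" --pt "0 0 -0.022 0 0 0 -0.4" --pt "0 0 -0.015 0 0 0 -0.4" --pt "0 0 -0.006 0 0 0 -0.4" --pt "0 0 0 0 0 0 -0.4" --pt "0 0 0 0 0 0 -0.4" --pt "0 0 0 0 0 0 -0.4"

```text
t: 23.3
tcp_pos: [463.9, -101.9, 128.4]
orientation: [-0.0, 0.99, 0.138, -0.0]
ft_force: [-0.6, 0.6, 0.3]
finger_gap: 0.702
```

```bash
python3 w.py w15
```

```text
tcp [ 463.9 -101.9  128.4] gap 0.7 zaxis [-0.001  0.    -1.   ] t 23.3
yellow [ 254.  254. 4647.] at 110 [ 465.5 -101.5]
yellow [ 287.   16. 2338.] at 110 [567.7 -85.9]
green [ 473.  294. 4298.] at 110 [ 474.1 -213.3]
```

Emit:
jog_arm --pt "0.001 0 -0.008 0 0 0 -0.4" --pt "0 0 -0.008 0 0 0 -0.4" --pt "0 0 -0.004 0 0 0 -0.4" --pt "0 0 0 0 0 0 -0.4" --pt "0 0 0 0 0 0 -0.4" --pt "0 0 0 0 0 0 -0.4" --pt "0 0 0 0 0 0 -0.4" --pt "0 0 0 0 0 0 -0.4"

```text
t: 24.15
tcp_pos: [466.4, -102.2, 108.5]
orientation: [0.001, 0.99, 0.138, 0.001]
ft_force: [-0.4, 0.7, 0.3]
finger_gap: 0.702
```

Emit:
jog_arm --pt "-0.001 0 -0.001 0 0 0 1" --pt "0 0 0 0 0 0 1" --pt "0 0 0 0 0 0 1" --pt "0 0 0 0 0 0 1" --pt "0 0 0.01 0 0 0 1" --pt "0 0 0.03 0 0 0 1" --pt "0 0 0.04 0 0 0 1" --pt "0 0 0.04 0 0 0 1"

```text
t: 24.95
tcp_pos: [459.1, -100.5, 225.5]
orientation: [-0.003, 0.99, 0.138, -0.006]
ft_force: [-0.0, -0.5, -0.3]
finger_gap: 0.396
```

```bash
python3 w.py w16
```

```text
tcp [ 459.1 -100.5  225.5] gap 0.4 zaxis [-0.012  0.003 -1.   ] t 24.95
yellow [ 255.  280. 6230.] at 110 [ 388.4 -120.1]
held offset tool [ 0.   0.4 -2. ]
yellow [ 280.   23. 2246.] at 110 [577.3 -83.8]
green [ 403.  221. 1427.] at 110 [ 470.9 -216.8]
green [ 470.   76. 2832.] at 110 [ 581.  -217.5]
terra [  13.   89. 1714.] at 95 [484.6  92.6]
```

Emit:
jog_arm --pt "0.003 0.02 0 -0.002 -0.008 0 1" --pt "0.004 0.035 0 0 0 0 1" --pt "0.004 0.042 0 0 0 0 1" --pt "0.004 0.042 0 0 0 0 1" --pt "0.003 0.03 0 0 0 0 1" --pt "0.002 0.015 0 0 0 0 1" --pt "0 0.005 0 0 0 0 1" --pt "0 0 0 0 0 0 1"

```text
t: 25.8
tcp_pos: [487.7, 92.8, 245.3]
orientation: [0.004, 0.991, 0.136, 0.013]
ft_force: [-0.4, -0.3, -0.5]
finger_gap: 0.393
```

```bash
python3 w.py w17
```

```text
tcp [487.7  92.8 245.3] gap 0.39 zaxis [ 0.027 -0.004 -1.   ] t 25.8
blue [  88.  198. 2086.] at 110 [448.2 222.3]
blue [ 228.   46. 2302.] at 110 [591.2 139.7]
yellow [ 255.  279. 6251.] at 110 [412.1  69.6]
held offset tool [ 0.1  0.4 -2. ]
yellow [ 492.  144. 1523.] at 110 [578.4 -80.3]
terra [ 230.  186. 1802.] at 95 [484.9 112.2]
terra [112. 186. 949.] at 95 [458.2 209.8]
terra [259.  49. 366.] at 95 [597.  117.4]
terra [  95.   54. 4559.] at 95 [559.2 238.7]
```

Emit:
jog_arm --pt "-0.003 0.008 0 0.003 0.015 0 1" --pt "0 0.006 -0.012 0 0.008 0 1" --pt "0 0 -0.012 0 0 0 1" --pt "0 0 -0.003 0 0 0 1" --pt "0 0 0 0 0 0 1" --pt "0 0 0 0 0 0 1" --pt "0 0 0 0 0 0 1" --pt "0 0 0 0 0 0 1"

```text
t: 26.65
tcp_pos: [483.6, 103.6, 214.5]
orientation: [0.001, 0.991, 0.133, -0.001]
ft_force: [0.8, -0.9, 0.3]
finger_gap: 0.394
```

Emit:
jog_arm --pt "0 0.005 0 0 0 0 1" --pt "0 0 -0.008 0 0 0 1" --pt "0 0 -0.01 0 0 0 1" --pt "0 0 -0.006 0 0 0 1" --pt "0 0 0 0 0 0 1" --pt "0 0 0 0 0 0 1" --pt "0 0 0 0 0 0 1" --pt "0 0 0 0 0 0 1"

```text
t: 27.45
tcp_pos: [483.7, 109.1, 188.6]
orientation: [0.001, 0.991, 0.134, -0.0]
ft_force: [0.2, 0.5, -0.4]
finger_gap: 0.397
```

Emit:
jog_arm --pt "0 0 -0.008 0 0 0 1" --pt "0 0 -0.011 0 0 0 1" --pt "0 0 -0.011 0 0 0 1" --pt "0 0 -0.006 0 0 0 1" --pt "0 0 0 0 0 0 1" --pt "0 0 0 0 0 0 1" --pt "0 0 0 0 0 0 1" --pt "0 0 0 0 0 0 1"

```text
t: 28.25
tcp_pos: [483.4, 109.0, 149.1]
orientation: [0.001, 0.991, 0.133, -0.001]
ft_force: [-0.1, 0.3, -0.3]
finger_gap: 0.397
```

Emit:
jog_arm --pt "0 0 -0.006 0 0 0 1" --pt "0 0 -0.008 0 0 0 1" --pt "0 0 -0.004 0 0 0 1" --pt "0 0 -0.001 0 0 0 1" --pt "0 0 0 0 0 0 1" --pt "0 0 0 0 0 0 1" --pt "0 0 0 0 0 0 1" --pt "0 0 0 0 0 0 1"

```text
t: 29.05
tcp_pos: [484.0, 109.1, 129.2]
orientation: [0.001, 0.991, 0.134, 0.0]
ft_force: [0.0, 0.8, -0.4]
finger_gap: 0.397
```

Emit:
jog_arm --pt "0 0 -0.001 0 0 0 1" --pt "0 0 0 0 0 0 -0.4" --pt "0 0 0 0 0 0 -0.4" --pt "0 0 0 0 0 0 -0.4" --pt "0 0 0.01 0 0 0 -0.4" --pt "0 0 0.03 0 0 0 -0.4" --pt "0 0 0.035 0 0 0 -0.4" --pt "0 0 0.025 0 0 0 -0.4"

```text
t: 29.85
tcp_pos: [480.4, 108.5, 228.8]
orientation: [0.002, 0.991, 0.134, -0.004]
ft_force: [0.2, 0.6, -0.2]
finger_gap: 0.699
```

```bash
python3 w.py w18
```

```text
tcp [480.4 108.5 228.8] gap 0.7 zaxis [-0.008 -0.004 -1.   ] t 29.85
blue [ 102.  196. 2354.] at 110 [447.9 221.6]
blue [ 255.   30. 2891.] at 110 [591.4 138.1]
yellow [ 253.  197. 2036.] at 110 [478.  108.8]
terra [278. 182. 587.] at 95 [491.1  90.9]
terra [235. 176. 434.] at 95 [486.6 125.7]
terra [ 126.  182. 1110.] at 95 [458.7 209.8]
terra [222.  36. 236.] at 95 [583.7 160.5]
terra [280.  49. 686.] at 95 [586.3 117.9]
terra [ 107.   41. 5387.] at 95 [559.1 238.7]
```

The cap sits at the same pixel (253,197) from the same height as the seated blue did, so this tube is down. Last yellow.

Emit:
jog_arm --pt "0.01 -0.02 0 0.003 -0.006 0 -0.4" --pt "0.018 -0.035 0 0 0 0 -0.4" --pt "0.02 -0.04 0 0 0 0 -0.4" --pt "0.02 -0.04 0 0 0 0 -0.4" --pt "0.015 -0.028 -0.01 0 0 0 -0.4" --pt "0.006 -0.012 -0.015 0 0 0 -0.4" --pt "0 0 -0.01 0 0 0 -0.4" --pt "0 0 0 0 0 0 -0.4"

```text
t: 30.7
tcp_pos: [577.5, -70.9, 207.1]
orientation: [0.0, 0.991, 0.135, 0.011]
ft_force: [-0.5, -0.3, 0.4]
finger_gap: 0.704
```

```bash
python3 w.py w19
```

```text
tcp [577.5 -70.9 207.1] gap 0.7 zaxis [ 0.021  0.002 -1.   ] t 30.7
yellow [ 271.  210. 1962.] at 110 [578.7 -83.4]
green [393. 375. 417.] at 110 [ 466.5 -222.8]
green [ 449.  256. 1674.] at 110 [ 579.8 -221. ]
terra [ 20. 260. 798.] at 95 [481.4  95.1]
terra [  6. 122. 337.] at 95 [587.2 112.9]
```

Emit:
jog_arm --pt "0 -0.006 0 -0.001 0.012 0 -0.4" --pt "0 -0.005 -0.015 0 0.007 0 -0.4" --pt "0 0 -0.025 0 0 0 -0.4" --pt "0 0 -0.022 0 0 0 -0.4" --pt "0 0 -0.012 0 0 0 -0.4" --pt "0 0 -0.003 0 0 0 -0.4" --pt "0 0 0 0 0 0 -0.4" --pt "0 0 0 0 0 0 -0.4"

```text
t: 31.55
tcp_pos: [577.3, -77.5, 129.0]
orientation: [-0.0, 0.99, 0.139, 0.002]
ft_force: [0.7, 0.3, 0.5]
finger_gap: 0.697
```

```bash
python3 w.py w20
```

```text
tcp [577.3 -77.5 129. ] gap 0.7 zaxis [ 0.004  0.001 -1.   ] t 31.55
yellow [ 266.  257. 4560.] at 110 [578.9 -83.1]
green [ 495.  313. 2140.] at 110 [ 580.2 -205.4]
```

Emit:
jog_arm --pt "0.001 -0.005 -0.006 0 0.003 0 -0.4" --pt "0 0 -0.009 0 0 0 -0.4" --pt "0 0 -0.005 0 0 0 -0.4" --pt "0 0 0 0 0 0 -0.4" --pt "0 0 0 0 0 0 -0.4" --pt "0 0 0 0 0 0 -0.4" --pt "0 0 0 0 0 0 -0.4" --pt "0 0 0 0 0 0 -0.4"

```text
t: 32.4
tcp_pos: [580.5, -83.6, 110.3]
orientation: [0.0, 0.99, 0.139, 0.003]
ft_force: [0.7, -1.1, 0.9]
finger_gap: 0.702
```

Emit:
jog_arm --pt "-0.001 0 -0.0025 0 0.004 0 -0.4" --pt "0 0 0 0 0 0 1" --pt "0 0 0 0 0 0 1" --pt "0 0 0 0 0 0 1" --pt "0 0 0 0 0 0 1" --pt "0 0 0 0 0 0 1" --pt "0 0 0.02 0 0 0 1" --pt "0 0 0.04 0 0 0 1"

```text
t: 33.2
tcp_pos: [574.2, -82.5, 162.0]
orientation: [-0.002, 0.99, 0.139, -0.006]
ft_force: [-0.3, 0.3, -1.8]
finger_gap: 0.397
```

```bash
python3 w.py w21
```

```text
tcp [574.2 -82.5 162. ] gap 0.4 zaxis [-0.012  0.002 -1.   ] t 33.2
yellow [ 255.  281. 6092.] at 110 [541.  -92.2]
held offset tool [-0.6  0.5 -2. ]
green [ 473.  275. 3246.] at 110 [ 581.6 -218.1]
```

Emit:
jog_arm --pt "0 0 0.04 -0.001 -0.008 0 1" --pt "0 0.005 0.04 0 0 0 1" --pt "0 0.02 0.02 0 0 0 1" --pt "-0.002 0.035 0 0 0 0 1" --pt "-0.002 0.042 0 0 0 0 1" --pt "-0.002 0.042 0 0 0 0 1" --pt "-0.002 0.042 0 0 0 0 1" --pt "-0.002 0.04 0 0 0 0 1"

```text
t: 34.05
tcp_pos: [570.9, 144.1, 280.9]
orientation: [0.003, 0.991, 0.134, 0.011]
ft_force: [1.0, 0.5, -0.9]
finger_gap: 0.396
```

Emit:
jog_arm --pt "-0.002 0.03 0 0 0 0 1" --pt "-0.001 0.025 0 0 0 0 1" --pt "0 0.015 0 0 0 0 1" --pt "0 0.005 0 0 0 0 1" --pt "0 0 0 0 0 0 1" --pt "0 0 0 0 0 0 1" --pt "0 0 0 0 0 0 1" --pt "0 0 0 0 0 0 1"

```text
t: 34.85
tcp_pos: [567.2, 223.9, 280.2]
orientation: [0.003, 0.991, 0.136, 0.011]
ft_force: [-1.0, -0.4, -0.3]
finger_gap: 0.398
```

```bash
python3 w.py w22
```

```text
tcp [567.2 223.9 280.2] gap 0.4 zaxis [ 0.023 -0.004 -1.   ] t 34.85
blue [ 356.  193. 1262.] at 110 [583.8 128.2]
yellow [350. 289. 314.] at 110 [485.7  98.4]
yellow [ 255.  281. 6115.] at 110 [469.8 194.6]
held offset tool [-0.6  0.4 -2. ]
terra [352. 271. 308.] at 95 [499.3  96.4]
terra [328. 197. 422.] at 95 [569.6 147.8]
terra [351. 166. 330.] at 95 [604.7 136.4]
terra [ 234.  181. 1858.] at 95 [560.9 241. ]
terra [490.   9. 732.] at 95 [764.2  68.8]
```

Emit:
jog_arm --pt "-0.004 0.008 0 0.003 0.013 0 1" --pt "-0.002 0.005 -0.015 0 0.007 0 1" --pt "0 0 -0.02 0 0 0 1" --pt "0 0 -0.018 0 0 0 1" --pt "0 0 -0.006 0 0 0 1" --pt "0 0 0 0 0 0 1" --pt "0 0 0 0 0 0 1" --pt "0 0 0 0 0 0 1"

```text
t: 35.7
tcp_pos: [560.0, 238.0, 216.8]
orientation: [0.0, 0.991, 0.135, -0.0]
ft_force: [0.5, -0.8, -0.1]
finger_gap: 0.393
```

Emit:
jog_arm --pt "0 0.0005 -0.004 0 0 0 1" --pt "0 0 -0.008 0 0 0 1" --pt "0 0 -0.01 0 0 0 1" --pt "0 0 -0.006 0 0 0 1" --pt "0 0 0 0 0 0 1" --pt "0 0 0 0 0 0 1" --pt "0 0 0 0 0 0 1" --pt "0 0 0 0 0 0 1"

```text
t: 36.5
tcp_pos: [561.0, 238.9, 188.4]
orientation: [-0.0, 0.991, 0.135, 0.001]
ft_force: [0.5, 0.2, -0.9]
finger_gap: 0.398
```

Emit:
jog_arm --pt "-0.001 0 -0.008 0 0 0 1" --pt "0 0 -0.011 0 0 0 1" --pt "0 0 -0.011 0 0 0 1" --pt "0 0 -0.006 0 0 0 1" --pt "0 0 0 0 0 0 1" --pt "0 0 0 0 0 0 1" --pt "0 0 0 0 0 0 1" --pt "0 0 0 0 0 0 1"

```text
t: 37.3
tcp_pos: [559.6, 238.7, 148.8]
orientation: [-0.0, 0.991, 0.135, 0.001]
ft_force: [0.6, 0.5, -1.1]
finger_gap: 0.396
```

Emit:
jog_arm --pt "0 0 -0.006 0 0 0 1" --pt "0 0 -0.008 0 0 0 1" --pt "0 0 -0.004 0 0 0 1" --pt "0 0 -0.001 0 0 0 1" --pt "0 0 0 0 0 0 1" --pt "0 0 0 0 0 0 1" --pt "0 0 0 0 0 0 1" --pt "0 0 0 0 0 0 1"

```text
t: 38.1
tcp_pos: [560.2, 239.0, 129.0]
orientation: [-0.001, 0.991, 0.135, 0.002]
ft_force: [0.6, 0.7, -0.7]
finger_gap: 0.395
```

Emit:
jog_arm --pt "0 0 -0.001 0 0 0 1" --pt "0 0 0 0 0 0 -0.4" --pt "0 0 0 0 0 0 -0.4" --pt "0 0 0 0 0 0 -0.4" --pt "0 0 0.01 0 0 0 -0.4" --pt "0 0 0.03 0 0 0 -0.4" --pt "0 0 0.035 0 0 0 -0.4" --pt "0 0 0.025 0 0 0 -0.4"

```text
t: 38.9
tcp_pos: [556.9, 237.7, 228.0]
orientation: [0.001, 0.991, 0.135, -0.003]
ft_force: [-0.0, 0.6, 1.4]
finger_gap: 0.699
```

Emit:
jog_arm --pt "0 0 0.02 0 0 0 -0.4" --pt "-0.02 -0.03 0.01 0 0 0 -0.4" --pt "-0.02 -0.045 0 0 0 0 -0.4" --pt "-0.02 -0.045 0 0 0 0 -0.4" --pt "-0.02 -0.045 0 0 0 0 -0.4" --pt "-0.01 -0.03 0 0 0 0 -0.4" --pt "0 -0.01 0 0 0 0 -0.4" --pt "0 0 0 0 0 0 -0.4"

```text
t: 39.7
tcp_pos: [468.3, 29.4, 274.7]
orientation: [-0.0, 0.991, 0.137, 0.009]
ft_force: [-0.1, -0.4, 0.6]
finger_gap: 0.698
```

```bash
python3 w.py w23; python3 - <<'E'
from h import *
P={}
for n in("scene","top"):
    im=cams.read_camera(n);cv2.imwrite(f"pics/{n}9.png",im[:,:,::-1]);P[n]=im
ps,pt=cam("scene"),cam("top")
for c in("blue","yellow","green"):
    for t in blobs(P["top"],c):
        for s in blobs(P["scene"],c):
            X,e=tri(pt,t,ps,s)
            if e<8 and 60<X[2]<170: print(c,X.round(1),round(e,1))
a=cv2.resize(P["scene"][90:220,250:380],(400,400),interpolation=2);b=cv2.resize(P["top"],(533,400))
cv2.imwrite("pics/fin.png",np.hstack([a,b[:,:400]])[:,:,::-1])
E
```

```text
tcp [468.3  29.4 274.7] gap 0.7 zaxis [ 0.019  0.003 -1.   ] t 39.7
blue [  33.  144. 1963.] at 110 [450.5 226. ]
blue [ 158.   12. 1068.] at 110 [583.  140.3]
yellow [ 164.  146. 1608.] at 110 [479.9 114.5]
yellow [ 20.  12. 993.] at 110 [553.1 244.6]
green [ 495.  246. 1136.] at 110 [ 471.6 -210.1]
terra [ 71. 161. 510.] at 95 [439.5 199.6]
terra [190. 151. 538.] at 95 [478.6  94.4]
terra [ 63. 123. 496.] at 95 [473.3 210.5]
terra [173.  26. 743.] at 95 [577.9 130.6]
terra [ 49.  26. 684.] at 95 [549.5 231.1]
blue [454.4 215.1 130.9] 0.7
yellow [559.  242.3 128.3] 0.3
green [ 470.1 -213.5  112.4] 2.4
green [ 579.3 -216.8  107.2] 1.7
```

View pics/fin.png

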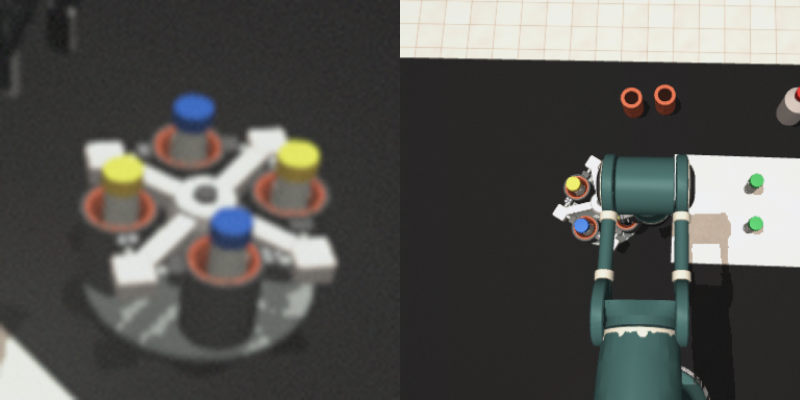

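The scene crop shows blue caps at (193,112) and (232,228), facing each other, and yellow caps at (123,176) and (298,160), also facing. All four tubes are upright and at the same depth, and both green tubes are unmoved. The two caps visible in both cameras triangulate to z 128–131, against 128.5 expected when seated.

```bash
python3 -c "
from plant import r
print(r.finish_job())"
```

```text
the job is handed in; nothing more can be done
None
```

The rotor is loaded as asked and the job is handed in. The two blue tubes face each other across the rotor, and so do the two yellow ones. It took about 40 s of the 102 s allowed.

**Last checks:**
- **Seating:** all four tubes look upright and at equal depth in the scene picture. One blue and one yellow cap could be triangulated, at z 131 and 128 mm, against about 128.5 mm when fully down. The other two were hidden from the top camera by the arm. From above, they looked seated in the wrist pictures taken after release.
- **Green tubes:** both are where they started, within about 0.5 mm.
- **Forces:** the wrist force read at the end of each move stayed near zero, and the gripper was open and clear of everything at hand-in.

**Disagreements:**
- The wrist camera and the fixed cameras differed by about 2 mm on the bucket positions. That is within the calibration and the bucket clearance.
- The arm overshot and drifted by several millimetres per move, which I corrected step by step.

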